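Shim the rocking bench balance

TASK

The white bench balance leans on its short near-left foot and rocks. Without gripping or lifting anything, push the orange wedge along the table, thin edge first, under that foot until the balance stands level and firm on the wedge and its other three feet, without shoving the balance out of its place. Then press down firmly once with the fingertips on the top of the diagonally opposite (far-right) corner to prove that it no longer rocks, let go, and leave the other things alone.

Things in the scene. Friction and masses are not known exactly. Their poses are not given: they have to be found in the camera images.
- balance: loose white and grey bench balance, 190 x 190 mm, about 1.5 kg, leaning 0.085 rad onto its short foot. Origin: centre of the square of its feet, at table height; +x to its back, +y to its left as the robot sees it, +z up (vertical when level). Housing z = 24 to 59 mm; round steel pan, 112 mm diameter, centred at x = +14 mm, top at z = 67 mm. Feet at x = +-75, y = +-75 mm
- far_foot: the rubber ball foot of the balance at its far right corner (+75, -75 mm), diagonally opposite the short foot; origin at the underside of the foot. It hangs clear of the table until the balance is level
- short_foot (a point): lowest point of the short foot, at the near left corner (-75, +75 mm) of the balance; 9 mm above the table when level, on the table at the start. All four feet are rubber with ball ends of 22 mm diameter; the balance rocks about the diagonal through the feet (-75, -75) and (+75, +75) mm
- press_corner (a point): point on the housing's top directly above the far right foot, where to press (a flat spot about 35 mm across, beside the pan)
- wedge: loose orange plastic wedge, 130 x 50 x 20 mm, 0.09 kg. Origin: centre of its underside; +x to the thin edge (1.5 mm thick, at x = +65 mm). The top slopes evenly from there up to 20 mm at x = -40 mm, then is flat to the heel face at x = -65 mm. At the start it lies off the left (+y) side of the balance, thin edge roughly toward the short foot, 5 to 50 mm outside the housing
- wedge_edge (a point): middle of the thin edge of the wedge, at the underside. The wedge lifts the foot with a push of 2 to 4 N; the push rises past 6 N once all feet bear, with this edge about 41 to 50 mm past the centre of the short foot; beyond that the balance is shoved along
- wedge_heel (a point): middle of the wedge's upright heel face (50 mm wide, 20 mm high), 10 mm above the underside: the face to push on
- marble_grey: bystander: pale grey rock lump, 45 x 58 x 42 mm, far left; origin at its underside
- bottle_red: bystander: small white dropper bottle with a red cap, 28 mm diameter, 71 mm high; origin at its underside
- magnet: bystander: ring magnet in a white cup, 38 mm diameter, 13 mm high, behind the balance; origin at its underside
- eraser: bystander: blue and white eraser, 20 x 42 x 13 mm, right of the balance; origin at its underside
- gabbro_dark: bystander: dark rock, 52 x 74 x 47 mm, behind and right of the balance; origin at its underside
Mind the look-alikes: they are no part of the job. There is more than one size of the wedge; the job needs the larger.

How it is judged:
By the outcome, as a careful person would: the job done as asked, in the order asked, and still so for the second after the job is handed in, with the robot touching nothing.
It also fails if it takes over 54 s, if anything falls off the work surface, if the arm or the gripper's body presses on something with over 40 N, if the wrist force passes 120 N, or if a joint passes its speed limit or range.

ROBOT

A 7-joint arm with a two-finger parallel gripper is mounted at the origin on a cart in front of the work surface, level with it; the furniture and walls round the work are solid. World frame = base frame: x ahead of the robot, y to its left, z up, the work surface at z = 0. Lengths are in m, angles in rad, forces in N, time in s.
With the tool pointing down it reaches from about 0.4 to 0.85 m from the base axis. Payload 4.5 kg.
Tool frame: the origin (TCP) lies on the centre line of the jaws, within the pads' length; the fingertips stand r.tcp_to_tips ahead of it and the grasp point (between the pads) lies 11 mm behind it (r.tcp_to_tips is the distance from the TCP to the fingertips, in m); y points along the fingers, x is the direction in which the jaws open and shut, and the axes are right-handed (so a half turn about y gives the same grasp; the last joint's range is limited). The gripper opens to 88 mm and grips with 3 to 60 N. Pads are 18 mm wide; open, the fingers measure 123 mm over their backs; the gripper's body (75 mm by 187 mm) begins 45 mm behind the grasp point.
Start: joints at [1.167, 0.689, -0.195, 1.565, 0.157, 0.902, -0.215], TCP at [0.265, -0.566, 0.247] pointing down, gripper open.
Joint ranges: [-3.01, 3.01], [-0.46, 2.08], [-1.47, 1.51], [0.13, 2.56], [-1, 4.14], [0.04, 2.09], [-2.66, 2.66]. Speed limits (rad/s): [2.57, 2.57, 3.14, 3.14, 3.14, 3.14, 3.14].

INTERFACE

Orientations are given as a unit quaternion [x, y, z, w].
In Python, from plant import r gives the robot as it stands. The module is installed in compiled form; this text tells all that it offers.
- The arm moves only by the shell command python3 -m inch 'ROWS' [OPENING] [FORCE]. ROWS is text: rows parted by semicolons, each of 4 numbers parted by spaces: the shift along the tool's x, y, z in mm, then the turn about the tool's y in degrees. In form: x y z spin; .... A call has 1 to 10 rows; each row is the pose to reach, as a shift and turn from the pose commanded when the call began, along the tool's axes at that moment; what a row does not reach only later rows make up. A row lasts 1/10 s, in which the tool goes at most 50 mm and 8.59 degrees, less where a joint would pass 70% of its speed; a pose out of reach is approached as far as the arm can. A call with a gripper value outside its range is refused whole. OPENING is the gripper command: -1 is shut, 1 is fully open, values between are in proportion, set as the call begins (- or left out, the last holds). The fingers move at their own pace and stop on an object; FORCE is the grip in N (left out, the last holds). Time passes only in rows, so rows that repeat a pose let the fingers close. It gives the time, the measured TCP pose, the force and the opening at its end, in the units of the state.
- r.get_state(): the state, without advancing time (a new reading comes with each control period).
- r.snapshot(name): name is "scene" or "top"; returns a dict with "frame" (384x512x3 uint8, red, green, blue), "intrinsics" (3x3 intrinsics, pixels), "R" (3x3) and "t" (3): a world point X has camera coordinates R X + t. Camera axes: x right, y down, z forward; pixel columns grow to the right and rows downward; lengths in m; the calibration is good to about 2 mm. A picture is of the moment at which its call begins. There is no depth.
- r.finish_job(): hands the job in, once; it reports no verdict.
Trained networks look in the newest picture that a camera, given by its name, has taken for a name from the list of things; names that differ only in an ending like _2 or _b are one class to them, and where a whole thing is asked for, a point or a joint stands for the part that bears it (a point fixed in the world has none). Each returns a list of dicts, best first, with "p" (0 to 1); they miss things now and then, are a little off and sometimes report something else, mostly with a low value. They report only what shows in the picture. A call takes as long as a camera call. They do not tell look-alikes from the thing itself.
- r.trace(camera, name): "region" (384x512 bool, what is visible of it) and "centre" ([row, column] in pixels, amid what is visible of it).
- r.tip_of(camera, name): "centre" ([row, column] in pixels: a listed point, or the origin of a listed thing).
The state is a dict: "clock": time; "q": joint angles; "qd": joint speeds; "joint_torque": joint torques, N m; "tool_pos": TCP position; "eef_rot": TCP orientation; "contact_force": force on the tool from outside, world axes, zero at the start; "moment": the same for the moment, N m; "opening": opening from 0.0 (shut) to 1.0 (fully open).
Only numpy, scipy, OpenCV 4.12 (cv2) and the standard library are available. Lean on these libraries where they do the work, as an engineer would, in place of code of your own. Each camera call takes 0.05 s, during which the arm holds its last target.

## Working session

There is one attempt and no reset: what is moved stays moved. The work goes in short steps, Python scripts to look and compute and a shell command to move; the robot and the scene stay as the last step left them, time stands still between calls to the robot, and variables do not carry over. Pictures are saved under pics/ and viewed, and the job is handed in when it is done.

```bash
mkdir -p pics
cat > h.py <<'E'
import numpy as np, cv2
from plant import r
def ray(s,px,z):
    K,R,t=map(np.array,(s["intrinsics"],s["R"],s["t"]))
    d=R.T@np.linalg.inv(K)@np.array([px[1],px[0],1.]); c=-R.T@t
    return c+d*(z-c[2])/d[2]
def save(s,n): cv2.imwrite("pics/"+n,s["frame"][:,:,::-1])
E
python3 - <<'E'
from h import *
st=r.get_state(); print({k:np.round(v,3) for k,v in st.items()}, r.tcp_to_tips)
Z=dict(balance=0,short_foot=0,press_corner=.065,wedge=0,wedge_edge=0,wedge_heel=.01,far_foot=.01,magnet=0,eraser=0,bottle_red=0,gabbro_dark=0,marble_grey=0)
for c in("scene","top"):
    s=r.snapshot(c); save(s,c+"0.png")
    for n,z in Z.items():
        for d in r.tip_of(c,n)[:3]: print(c,n,round(d["p"],2),np.round(d["centre"],1),np.round(ray(s,d["centre"],z),4))
E
```

```text
{'clock': np.float64(0.0), 'q': array([ 1.167,  0.69 , -0.195,  1.566,  0.157,  0.903, -0.215]), 'qd': array([ 0.   ,  0.001, -0.001, -0.   , -0.001,  0.001,  0.   ]), 'joint_torque': array([ 1.0000e-03, -5.2756e+01, -1.2670e+00, -1.5343e+01, -5.3000e-02,
        7.0000e-03,  0.0000e+00]), 'tool_pos': array([ 0.265, -0.566,  0.246]), 'eef_rot': array([-0.596,  0.38 , -0.379,  0.597]), 'contact_force': array([-0.421,  0.615, -0.279]), 'moment': array([0.005, 0.044, 0.001]), 'opening': np.float64(0.998)} 0.008
scene balance 0.57 [232.2 289.7] [0.502  0.0432 0.    ]
scene balance 0.56 [245.6 189.9] [0.7365 0.211  0.    ]
scene short_foot 0.72 [255.4 300.1] [0.4369 0.1439 0.    ]
scene short_foot 0.49 [270.6 289.6] [0.4402 0.2183 0.    ]
scene wedge 0.89 [275.4 239.1] [0.5515 0.2843 0.    ]
scene wedge_edge 0.75 [258.1 295.3] [0.4447 0.1605 0.    ]
scene wedge_edge 0.73 [261.7 232.2] [0.5934 0.2371 0.    ]
scene wedge_heel 0.94 [279.8 246.4] [0.5214 0.3058 0.01  ]
scene wedge_heel 0.7 [283.5 281.2] [0.4372 0.2879 0.01  ]
scene wedge_heel 0.61 [186.8 285.5] [ 0.6076 -0.2117  0.01  ]
scene
[... 505 characters left out ...]
.5] [ 0.5629 -0.039   0.065 ]
top wedge 0.74 [209.4 187.2] [0.5569 0.2765 0.    ]
top wedge 0.68 [247.9 202.9] [0.438  0.2274 0.    ]
top wedge_edge 0.93 [244.4 224.9] [0.4483 0.1595 0.    ]
top wedge_edge 0.8 [196.  198.2] [0.5982 0.2424 0.    ]
top wedge_heel 0.66 [249.5 182.8] [0.4343 0.2874 0.01  ]
top wedge_heel 0.6 [223.2 179.3] [0.5145 0.2986 0.01  ]
top magnet 0.68 [135.7 279.4] [ 0.785  -0.0118  0.    ]
top magnet 0.18 [151.  207.6] [0.7391 0.2132 0.    ]
top eraser 0.46 [187.5 351.8] [ 0.6207 -0.2334  0.    ]
top bottle_red 0.64 [154.5 210. ] [0.7279 0.2057 0.    ]
top gabbro_dark 0.85 [150.7 330.1] [ 0.7361 -0.1689  0.    ]
top marble_grey 0.56 [157.4 169.3] [0.7201 0.3336 0.    ]
```

Run:
```python
import cv2
for n,(a,b,c,d) in dict(scene=(160,310,160,360),top=(120,290,150,370)).items():
    i=cv2.imread(f"pics/{n}0.png"); f=800/(d-c); cv2.imwrite(f"pics/{n}0c.png",cv2.resize(i[a:b,c:d],(800,min(600,int((b-a)*f))),interpolation=cv2.INTER_CUBIC))
```

```text
(no output)
```

View pics/scene0c.png

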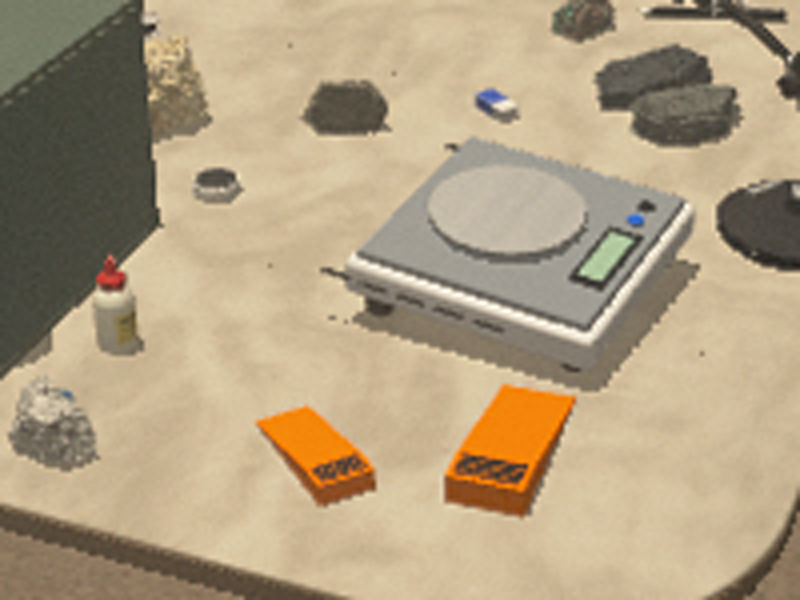

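View pics/top0c.png

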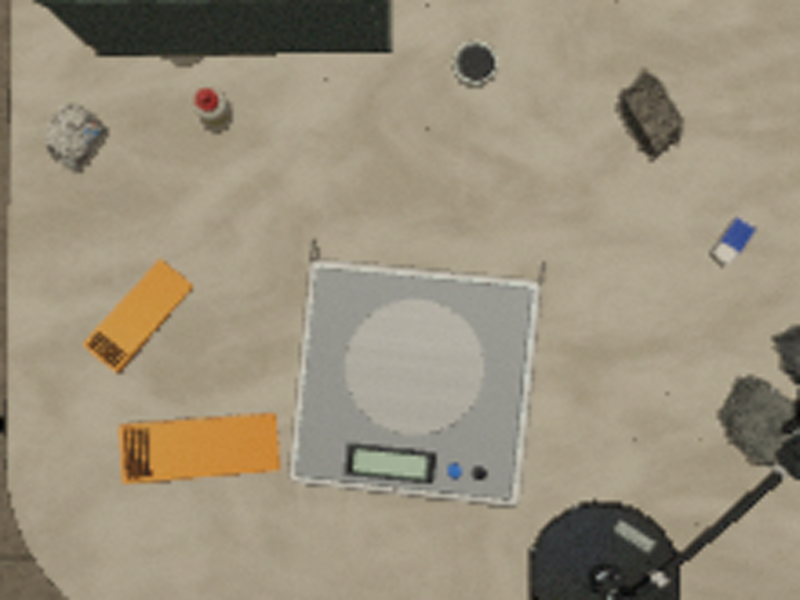

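View pics/scene0.png

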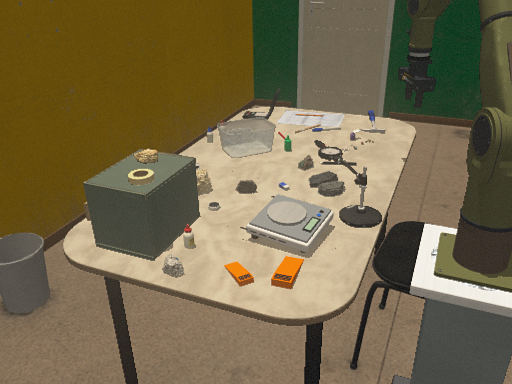

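Top view: the larger wedge lies at crop (200,447), with its thin edge at (278,442), beside the near-left corner at (291,478). The smaller decoy is behind it at (140,315). A magnifier stand is at near right. Next I'll refine the poses and the tool axes.

Run:
```python
from h import *
from scipy.spatial.transform import Rotation as Ro
from scipy.optimize import least_squares
st=r.get_state(); print(np.round(Ro.from_quat(st["eef_rot"]).as_matrix(),3))
s=r.snapshot("top"); s2=r.snapshot("scene")
def proj(s,X):
    K,R,t=map(np.array,(s["intrinsics"],s["R"],s["t"])); c=K@(R@X+t); return c[:2]/c[2]
# balance body fit: housing top corners in top & scene
f=800/220
top=np.array([[291,478],[516,502],[538,285],[312,265]])/f+[150,120]
sc=np.array([[597,352],[690,207],[473,142],[352,262]])/4+[160,160]
loc=np.array([[-95,95,59],[-95,-95,59],[95,-95,59],[95,95,59]])/1e3
def T(p,X,tilt=.085):
    ax=np.array([1,1,0])/2**.5
    # rotating about diagonal thru (-,-),(+,+): short foot (-,+) goes down
    X=Ro.from_rotvec(-ax*tilt).apply(X-0) if False else Ro.from_rotvec(-ax*tilt).apply(X)
    return Ro.from_euler('z',p[2]).apply(X)+[p[0],p[1],0]
print("foot check",T([0,0,0],np.array([[-.075,.075,.009]])))
def res(p): 
    W=T(p,loc); return np.r_[np.array([proj(s,w) for w in W])-top].ravel()
def res2(p):
    W=T(p,loc); return np.r_[res(p),(np.array([proj(s2,w) for w in W])-sc).ravel()]
for fn in(res,res2):
    o=least_squares(fn,[.5,.04,0]); print(o.x,np.round(o.fun,1))
    P=T(o.x,np.array([[-.075,.075,.009],[.075,-.075,.059],[.075,-.075,0],[-.095,.095,.024],[-.095,-.095,.024],[.095,.095,.024]])); print(np.round(P,4))
# wedge outline in top
for c,ss in(("top",s),("scene",s2)):
    for d in r.trace(c,"wedge")[:3]:
        m=d["region"].astype(np.uint8); cs=cv2.findContours(m,0,2)[0]; b=cv2.minAreaRect(max(cs,key=cv2.contourArea)); bp=cv2.boxPoints(b)
        print(c,d["p"],np.round(d["centre"]),m.sum()); 
        if c=="top": print(np.round([ray(ss,q[::-1],z) for q in bp for z in(.0,.02)],4))
    for n in("wedge_edge","wedge_heel"):
        for d in r.tip_of(c,n): print(c,n,round(d["p"],2),np.round(ray(ss,d["centre"],0 if n[-1]=="e" else .01),4))
```

```text
[[ 0.424  0.     0.906]
 [-0.906 -0.     0.424]
 [ 0.    -1.    -0.   ]]
foot check [[-7.52695111e-02  7.52695111e-02 -3.72520120e-05]]
[ 0.51145046  0.03572472 -0.10471103] [-1.5  2.5  1.2  3.   1.3 -2.5 -1.1 -3.1]
[[ 0.4445  0.1184 -0.    ]
 [ 0.5748 -0.0425  0.0678]
 [ 0.578  -0.0464  0.009 ]
 [ 0.4259  0.1413  0.0125]
 [ 0.4058 -0.0472  0.0239]
 [ 0.6146  0.1219  0.0239]]
[ 0.50438027  0.03994643 -0.10196894] [-2.8  5.  -0.1  5.4 -0.2 -0.1 -2.7 -0.6 -1.8 -5.3  1.5 -4.2 -2.8 -4.7
 -3.7 -3.4]
[[ 0.4372  0.1225 -0.    ]
 [ 0.568  -0.0381  0.0678]
 [ 0.5711 -0.042   0.009 ]
 [ 0.4186  0.1453  0.0125]
 [ 0.3989 -0.0433  0.0239]
 [ 0.6073  0.1264  0.0239]]
top 0.88 [246. 200.] 722
[[0.4634 0.2933 0.    ]
 [0.4647 0.2888 0.02  ]
 [0.4743 0.1593 0.    ]
 [0.4754 0.1572 0.02  ]
 [0.4229 0.1548 0.    ]
 [0.425  0.1528 0.02  ]
 [0.4119 0.2884 0.    ]
 [0.4142 0.284  0.02  ]]
top 0.87 [209. 187.] 409
[[0.5343 0.324  0.    ]
 [0.5343 0.319  0.02  ]
 [0.6099 0.2575 0.    ]
 [0.6086 0.2537 0.02  ]
 [0.583  0.227  0.    ]
 [0.5822 0.2237 0.02  ]
 [0.5076 0.2934 0.    ]
 [0.5082 0.2889 0.02  ]]
top 0.62 [139. 278.] 123
[[ 0.7969  0.0018  0.    ]
 [ 0.7923  0.0025  0.02  ]
 [ 0.7965 -0.0326  0.    ]
 [ 0.7919 -0.0313  0.02  ]
 [ 0.7617 -0.0322  0.    ]
 [ 0.7578 -0.0309  0.02  ]
 [ 0.7621  0.0021  0.    ]
 [ 0.7581  0.0028  0.02  ]]
top wedge_edge 0.55 [0.5025 0.0362 0.    ]
top wedge_heel 0.87 [0.5336 0.3049 0.01  ]
top wedge_heel 0.59 [0.4377 0.2843 0.01  ]
scene 0.85 [271. 285.] 602
scene 0.83 [272. 239.] 425
scene 0.48 [236. 186.] 191
scene wedge_edge 0.77 [0.5965 0.232  0.    ]
scene wedge_edge 0.68 [0.4439 0.1557 0.    ]
scene wedge_heel 0.94 [0.5255 0.3092 0.01  ]
scene wedge_heel 0.68 [0.4361 0.2949 0.01  ]
```

```bash
cat >> h.py <<'E'
from scipy.spatial.transform import Rotation as Ro
from scipy.optimize import least_squares
def proj(s,X):
    K,R,t=map(np.array,(s["intrinsics"],s["R"],s["t"])); c=K@(R@X+t); return c[:2]/c[2]
loc=np.array([[-95,95,59],[-95,-95,59],[95,-95,59],[95,95,59]])/1e3
def T(p,X,tilt=.085):
    X=Ro.from_rotvec(-np.array([1,1,0])/2**.5*tilt).apply(X)
    return Ro.from_euler('z',p[2]).apply(X)+[p[0],p[1],0]
E
python3 - <<'E'
from h import *
s=r.snapshot("top"); s2=r.snapshot("scene")
top=np.array([[291,478],[516,502],[538,285],[312,265]])/[800/220,600/170]+[150,120]
sc=np.array([[597,345],[692,207],[473,140],[350,262]])/4+[160,160]
def res(p): return (np.array([proj(s,w) for w in T(p,loc)])-top).ravel()
def res2(p): return np.r_[res(p),(np.array([proj(s2,w) for w in T(p,loc)])-sc).ravel()]
for fn in(res,res2):
    o=least_squares(fn,[.5,.04,0]); print(o.x,np.round(o.fun,1))
    print(np.round(T(o.x,np.array([[-.075,.075,.009],[.075,-.075,.059],[-.095,.095,.024],[.095,.095,.024]])),4))
E
```

```text
[ 0.50215753  0.03579789 -0.10440681] [-1.5  1.7  1.2  2.1  1.4 -1.7 -1.2 -2.2]
[[ 0.4351  0.1185 -0.    ]
 [ 0.5655 -0.0424  0.0678]
 [ 0.4166  0.1414  0.0125]
 [ 0.6053  0.122   0.0239]]
[ 0.4998396   0.04021993 -0.10311251] [-2.9  2.6 -0.2  2.8 -0.2 -0.9 -2.7 -1.3 -0.2 -3.2  2.5 -3.8 -1.4 -3.9
 -1.7 -3.1]
[[ 0.4327  0.1228 -0.    ]
 [ 0.5633 -0.0379  0.0678]
 [ 0.4141  0.1457  0.0125]
 [ 0.6028  0.1265  0.0239]]
```

Run:
```python
from h import *
s=r.snapshot("top");s2=r.snapshot("scene")
print(ray(s2,(251.7,302.5),.011), proj(s2,np.array([.434,.121,.011])))
for d in r.tip_of("scene","short_foot"): print(d["p"],d["centre"])
# stand: vertical rod from base centre
for z in (.0,): print(ray(s2,(213,360),z), ray(s,(282,316),0))
b=ray(s,(282,316),0)
for z in (0,.1,.15,.2,.25,.3): print(z,proj(s2,b+[0,0,z]),proj(s,b+[0,0,z]))
```

```text
[0.43164873 0.14047339 0.011     ] [303.93123287 247.73664762]
0.79 [255.5, 299.4]
[ 0.33845825 -0.14125432  0.        ] [ 0.33303414 -0.11837325  0.        ]
0 [360.15276877 216.77383988] [316. 282.]
0.1 [362.92828763 187.258863  ] [321.13559544 288.60420942]
0.15 [364.385547   171.76230959] [324.10159657 292.41839082]
0.2 [365.89228604 155.73958732] [327.39094914 296.64839169]
0.25 [367.45106832 139.16343513] [331.05957896 301.36613084]
0.3 [369.06463763 122.00467565] [335.1770979  306.66112685]
```

View pics/top0.png

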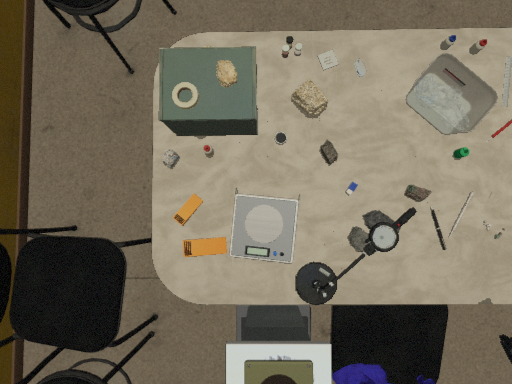

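Run:
```python
from h import *
s=r.snapshot("top");s2=r.snapshot("scene")
for ss,n,(a,b,c,d) in((s2,"sb",(190,260,235,340)),(s,"tb",(185,275,180,310))):
    f=6; i=cv2.resize(ss["frame"][a:b,c:d][:,:,::-1],None,fx=f,fy=f,interpolation=cv2.INTER_CUBIC)
    for p,col in (((.502,.0358,-.1044),(0,0,255)),((.502,.047,-.1044),(0,200,0))):
      for z in (.059,.024):
        L=loc.copy(); L[:,2]=z
        q=np.array([(proj(ss,w)-[c-.5,a-.5])*f for w in T(p,L)]).astype(np.int32); cv2.polylines(i,[q],True,col,1)
      w=T(p,np.array([[-.075,.075,.020]]))[0]; q=((proj(ss,w)-[c,a])*f).astype(int); cv2.circle(i,tuple(map(int,q)),4,col,-1)
    cv2.imwrite(f"pics/{n}.png",i); print(i.shape)
```

```text
(420, 630, 3)
(540, 780, 3)
```

View pics/sb.png

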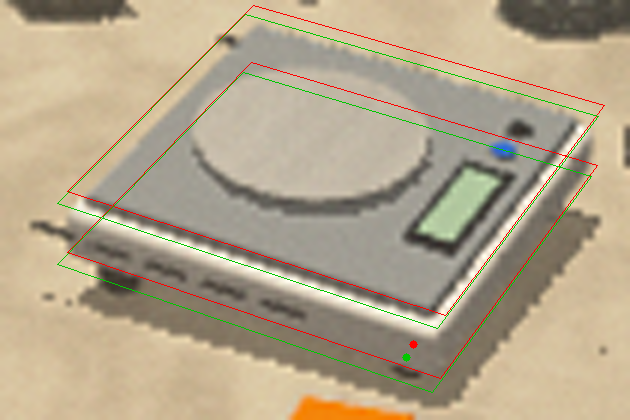

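View pics/tb.png

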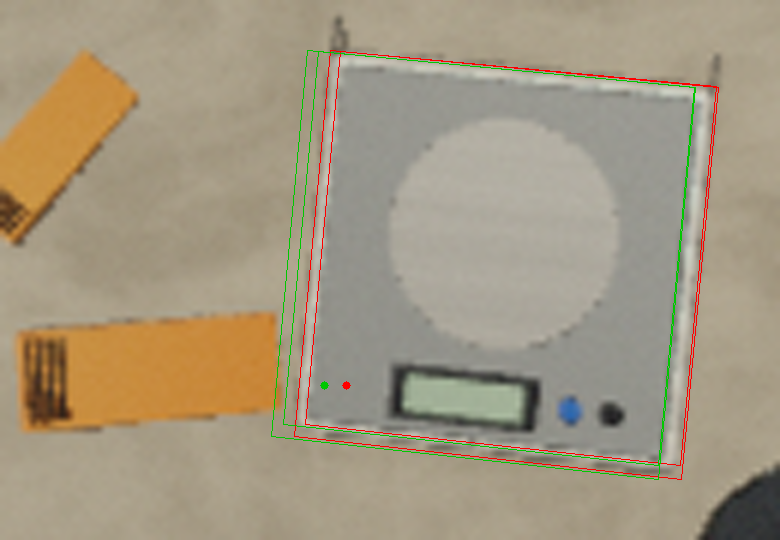

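```bash
cat >> h.py <<'E'
def fit(s,top,s2,sc,p0=(.5,.04,-.1,.05,.091)):
    def W(p):
        L=loc.copy(); L[:,:2]*=p[4]/.095; return T(p,L,p[3])
    def res(p): return np.r_[(np.array([proj(s,w) for w in W(p)])-top).ravel(),(np.array([proj(s2,w) for w in W(p)])-sc).ravel(),(p[4]-.093)/.003*.5]
    o=least_squares(res,p0); return o.x,o.fun
E
python3 - <<'E'
from h import *
s=r.snapshot("top");s2=r.snapshot("scene")
top=np.array([[306,425],[668,466],[712,95],[336,55]])/6+[179.5,184.5]
sc=np.array([[434,328],[582,118],[255,25],[75,200]])/6+[234.5,189.5]
p,f=fit(s,top,s2,sc); print(p,np.round(f,1))
print(np.round(T(p,np.array([[-.075,.075,.009],[.075,-.075,.059]]),p[3]),4))
# pan: centre of ellipse
pt=np.array([505,233])/6+[179.5,184.5]; ps=np.array([310,135])/6+[234.5,189.5]
print(ray(s,pt[::-1],.067),ray(s2,ps[::-1],.067), T(p,np.array([[.014,0,.067]]),p[3]))
E
```

```text
[ 0.50409102  0.03776767 -0.1076894   0.11111405  0.09039621] [-1.2 -0.2 -0.4  0.1 -1.6 -0.  -0.4  0.5 -0.  -2.   1.  -1.2 -0.1 -2.7
  0.1 -1.3 -0.4]
[[ 0.4374  0.1207 -0.0028]
 [ 0.5661 -0.0393  0.0704]]
[0.51376301 0.03954523 0.067     ] [0.51215019 0.04721289 0.067     ] [[0.51331338 0.04209803 0.06768453]]
```

```bash
python3 -m inch '0 -45 0 0; 0 -90 0 0; 0 -135 0 0; -20 -170 40 0; -42 -170 85 0; -63 -170 130 0; -85 -170 175 0; -107 -170 220 0; -129 -170 265 0; -151 -170 310 0' -0.8 20; python3 -m inch '-18 0 36 0; -36 0 72 0; -54 0 108 0; -72 0 144 0; -84 0 168 0; -84 0 168 -8; -84 0 168 -16; -84 0 168 -24; -84 0 168 -32; -84 0 168 -32'
```

```text
clock: 3.15
tool_pos: [0.4791, -0.3005, 0.417]
eef_rot: [0.597, -0.379, 0.38, -0.597]
contact_force: [-0.1, -0.7, -0.4]
opening: 0.117
clock: 4.15
tool_pos: [0.5946, -0.155, 0.4166]
eef_rot: [-0.678, 0.2, -0.2, 0.678]
contact_force: [-0.6, -0.1, 0.1]
opening: 0.104
```

```bash
python3 -m inch '-37 0 31 -4; -74 0 62 -8; -111 0 93 -12; -148 0 124 -16; -185 0 155 -20; -222 0 186 -24; -259 0 217 -28; -296 0 248 -32; -333 0 279 -32; -370 0 310 -32';python3 -c "
from h import *
print(np.round(Ro.from_quat(r.get_state()['eef_rot']).as_matrix(),3))"
```

```text
clock: 5.15
tool_pos: [0.4519, 0.3079, 0.4169]
eef_rot: [0.707, -0.007, 0.007, -0.707]
contact_force: [0.4, 0.1, 0.5]
opening: 0.102
[[ 1.     0.001  0.02 ]
 [-0.02  -0.     1.   ]
 [ 0.001 -1.    -0.   ]]
```

```bash
python3 -m inch '-10 45 20 0; -16 90 38 0; -16 135 38 0; -16 180 38 0; -16 225 38 0; -16 270 38 0; -16 315 38 0; -16 350 38 0; -16 380 38 0; -16 402 38 0'; python3 -m inch '0 0 0 0; 0 0 0 0';python3 - <<'E'
from h import *
for c,(a,b,x,y) in dict(top=(190,290,160,290),scene=(200,310,200,340)).items():
    s=r.snapshot(c); cv2.imwrite(f"pics/{c}1.png",cv2.resize(s["frame"][a:b,x:y,::-1],None,fx=5,fy=5,interpolation=cv2.INTER_CUBIC))
E
```

```text
clock: 6.15
tool_pos: [0.437, 0.344, 0.0127]
eef_rot: [0.708, -0.007, 0.007, -0.706]
contact_force: [-0.2, -0.8, 0.2]
opening: 0.101
clock: 6.35
tool_pos: [0.4374, 0.3448, 0.015]
eef_rot: [0.707, -0.006, 0.006, -0.707]
contact_force: [0.2, 0.2, 0.0]
opening: 0.105
```

View pics/scene1.png

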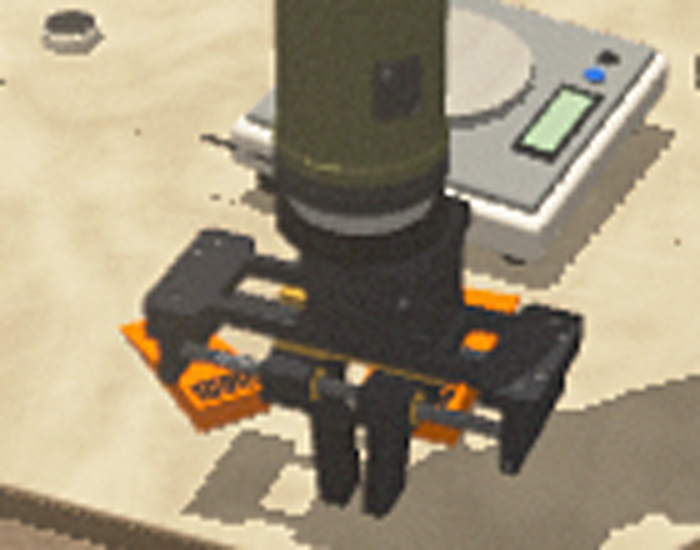

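View pics/top1.png

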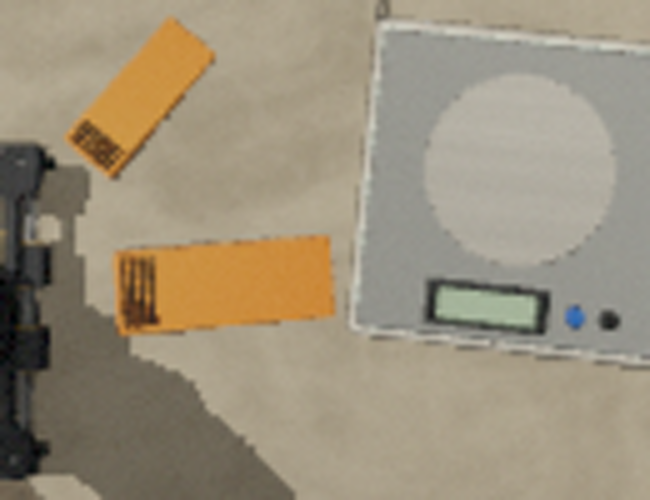

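Scene view: the fingertips are behind the big wedge's heel. Top view: wedge heel at (118,293), thin edge at (331,275), gripper at far left. I'll push gently up to the flush point and check the alignment.

```bash
python3 -m inch '0 0 -15 0; 0 0 -30 0; 0 0 -36 0; 0 0 -40 0; 0 0 -44 0; 0 0 -48 0; 0 0 -52 0; 0 0 -55 0; 0 0 -58 0; 0 0 -58 0';python3 - <<'E'
from h import *
for c,(a,b,x,y) in dict(top=(190,290,160,290)).items():
    s=r.snapshot(c); cv2.imwrite(f"pics/{c}2.png",cv2.resize(s["frame"][a:b,x:y,::-1],None,fx=5,fy=5,interpolation=cv2.INTER_CUBIC))
    for d in r.tip_of(c,"wedge_edge"): print(round(d["p"],2),d["centre"],np.round(ray(s,d["centre"],0),4))
E
```

```text
clock: 7.45
tool_pos: [0.4363, 0.2862, 0.0147]
eef_rot: [0.707, -0.006, 0.006, -0.707]
contact_force: [-0.0, 0.3, -0.1]
opening: 0.103
0.92 [247.2, 228.6] [0.4397 0.1481 0.    ]
0.62 [152.8, 328.0] [ 0.7295 -0.1622  0.    ]
0.31 [246.9, 186.3] [0.4413 0.2788 0.    ]
```

View pics/top2.png

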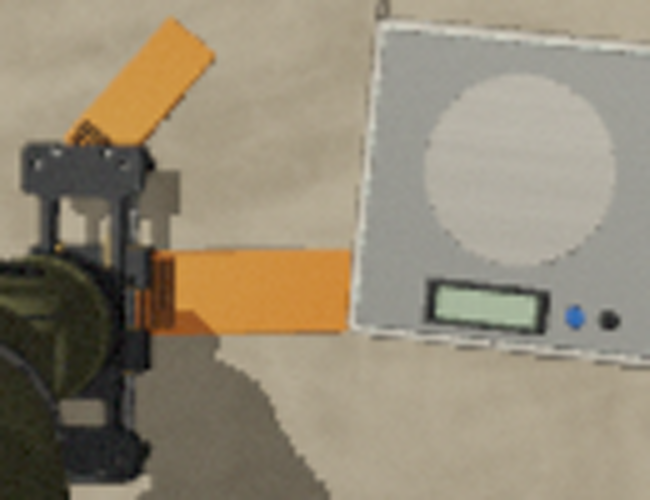

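The wedge sits flush on both fingers, with its edge entering at (350,290) in line with the foot. I'll push on and watch the force.

```bash
python3 -m inch '0 0 -4 0; 0 0 -8 0; 0 0 -12 0; 0 0 -16 0; 0 0 -19 0; 0 0 -22 0; 0 0 -25 0; 0 0 -28 0; 0 0 -31 0; 0 0 -34 0';python3 -m inch '0 0 -2 0; 0 0 -4 0; 0 0 -6 0; 0 0 -8 0; 0 0 -10 0; 0 0 -12 0'; python3 -m inch '0 0 -2 0; 0 0 -4 0; 0 0 -6 0'
```

```text
clock: 8.55
tool_pos: [0.4359, 0.2529, 0.0148]
eef_rot: [-0.707, 0.005, -0.006, 0.707]
contact_force: [-1.6, 4.4, -1.0]
opening: 0.101
clock: 9.15
tool_pos: [0.4355, 0.2404, 0.0147]
eef_rot: [0.707, -0.006, 0.006, -0.707]
contact_force: [1.1, 2.3, -0.5]
opening: 0.1
clock: 9.45
tool_pos: [0.4354, 0.2343, 0.0147]
eef_rot: [0.707, -0.006, 0.006, -0.707]
contact_force: [-0.0, 2.5, -0.0]
opening: 0.103
```

```bash
python3 -m inch '0 0 -2 0; 0 0 -4 0; 0 0 -6 0; 0 0 -8 0'; python3 -m inch '0 0 -1 0; 0 0 -2 0; 0 0 -3 0'; python3 -m inch '0 0 -1 0; 0 0 -2 0'
```

```text
clock: 9.85
tool_pos: [0.4353, 0.2263, 0.0147]
eef_rot: [0.707, -0.006, 0.006, -0.707]
contact_force: [0.6, 3.3, -0.6]
opening: 0.097
clock: 10.15
tool_pos: [0.4353, 0.2235, 0.0147]
eef_rot: [0.707, -0.006, 0.006, -0.707]
contact_force: [0.2, 2.8, -0.8]
opening: 0.1
clock: 10.35
tool_pos: [0.4353, 0.2217, 0.0147]
eef_rot: [-0.707, 0.006, -0.006, 0.707]
contact_force: [-0.2, 3.8, -1.5]
opening: 0.099
```

Edge is about 39 mm past the foot now; 1 mm steps.

```bash
for i in 1; do python3 -m inch '0 0 -1 0; 0 0 -1 0'; done; python3 -m inch '0 0 -1 0; 0 0 -1 0'; python3 -m inch '0 0 -1 0; 0 0 -1 0';python3 - <<'E'
from h import *
s=r.snapshot("top"); save(s,"top3full.png"); cv2.imwrite("pics/top3.png",cv2.resize(s["frame"][190:290,160:310,::-1],None,fx=5,fy=5,interpolation=cv2.INTER_CUBIC))
s=r.snapshot("scene"); cv2.imwrite("pics/scene3.png",cv2.resize(s["frame"][190:310,220:350,::-1],None,fx=5,fy=5,interpolation=cv2.INTER_CUBIC))
E
```

```text
clock: 10.55
tool_pos: [0.4353, 0.221, 0.0147]
eef_rot: [-0.707, 0.005, -0.006, 0.707]
contact_force: [0.8, 4.2, -0.9]
opening: 0.098
clock: 10.75
tool_pos: [0.4353, 0.2204, 0.0147]
eef_rot: [-0.707, 0.005, -0.006, 0.708]
contact_force: [0.1, 6.1, -0.2]
opening: 0.104
clock: 10.95
tool_pos: [0.4354, 0.2198, 0.0148]
eef_rot: [-0.706, 0.005, -0.006, 0.708]
contact_force: [0.4, 5.7, -1.3]
opening: 0.1
```

View pics/top3.png

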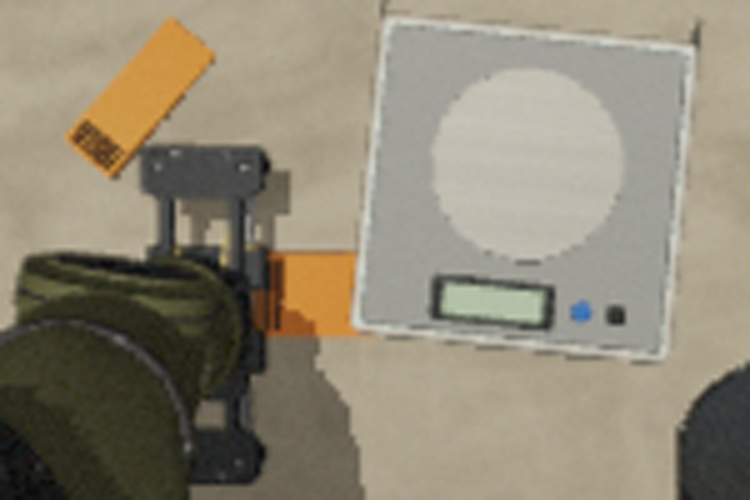

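View pics/scene3.png

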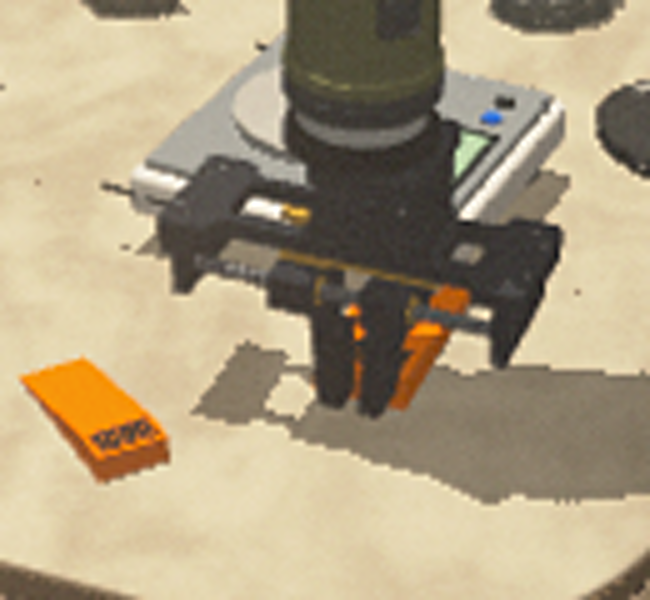

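```bash
python3 -m inch '0 0 -1 0; 0 0 -1 0'; python3 -m inch '0 0 -1 0; 0 0 -1 0'
```

```text
clock: 11.25
tool_pos: [0.4354, 0.2194, 0.0148]
eef_rot: [-0.706, 0.005, -0.005, 0.708]
contact_force: [0.3, 6.9, -1.7]
opening: 0.099
clock: 11.45
tool_pos: [0.4354, 0.219, 0.0148]
eef_rot: [-0.706, 0.005, -0.005, 0.709]
contact_force: [0.5, 7.9, -2.0]
opening: 0.101
```

Push has passed 6 N and the wedge has all but stopped, so I'll back off and check.

```bash
python3 -m inch '0 0 2 0; 0 0 6 0; 0 0 15 0; 0 0 30 0; 0 0 50 0; 0 -40 70 0; 0 -90 75 0; 0 -140 75 0; 0 -190 75 0; 0 -240 75 0'; python3 -m inch '20 -50 0 0; 60 -100 0 0; 100 -100 0 0; 140 -100 0 0';python3 - <<'E'
from h import *
s=r.snapshot("top"); save(s,"top4full.png"); cv2.imwrite("pics/top4.png",cv2.resize(s["frame"][185:275,180:310,::-1],None,fx=6,fy=6,interpolation=cv2.INTER_CUBIC))
for n in("wedge_heel","press_corner","short_foot","balance"):
    for d in r.tip_of("top",n)[:2]: print(n,round(d["p"],2),np.round(ray(s,d["centre"],dict(wedge_heel=.01,press_corner=.059).get(n,0)),4))
s=r.snapshot("scene"); cv2.imwrite("pics/scene4.png",cv2.resize(s["frame"][190:275,235:340,::-1],None,fx=6,fy=6,interpolation=cv2.INTER_CUBIC))
E
```

```text
clock: 12.45
tool_pos: [0.4354, 0.2918, 0.2567]
eef_rot: [0.707, -0.006, 0.005, -0.707]
contact_force: [1.1, 0.3, -1.2]
opening: 0.106
clock: 12.85
tool_pos: [0.5784, 0.2903, 0.3584]
eef_rot: [-0.706, 0.004, -0.007, 0.708]
contact_force: [-0.3, -0.2, 1.2]
opening: 0.104
wedge_heel 0.58 [0.4388 0.2052 0.01  ]
press_corner 0.94 [ 0.5783 -0.0446  0.059 ]
balance 0.87 [0.504  0.0377 0.    ]
```

View pics/top4.png

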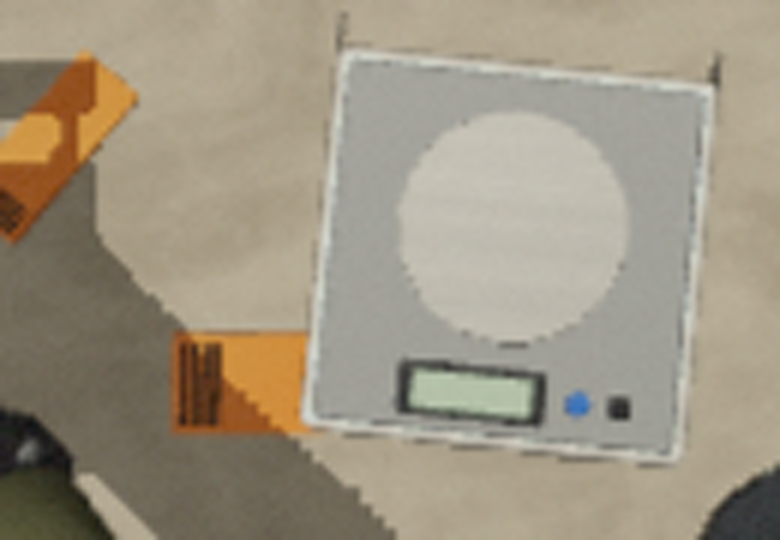

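View pics/scene4.png

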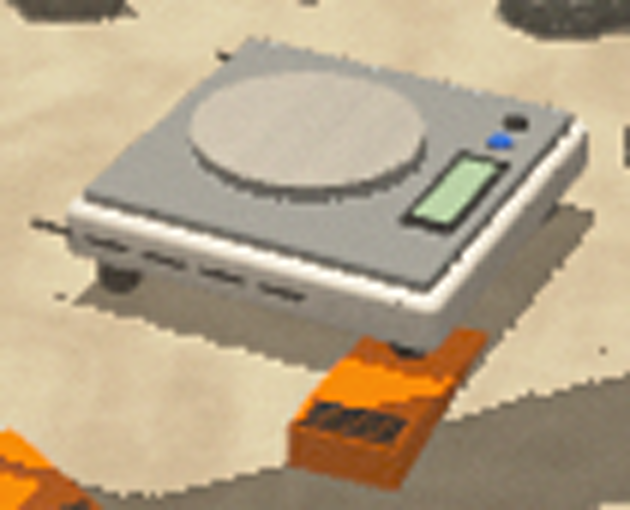

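Run:
```python
from h import *
s=r.snapshot("top");s2=r.snapshot("scene")
top=np.array([[307,424],[676,463],[712,90],[342,52]])/6+[179.5,184.5]
sc=np.array([[434,300],[580,118],[250,42],[75,203]])/6+[234.5,189.5]
p,f=fit(s,top,s2,sc); print(np.round(p,4),np.round(f,1))
print(np.round(T(p,np.array([[-.075,.075,.009],[.075,-.075,.059]]),p[3]),4))
pt=np.array([514,226])/6+[179.5,184.5]; print(ray(s,pt[::-1],.067),np.round(T((p[0],p[1],p[2]),np.array([[.014,0,.067]]),0),4))
st=r.get_state(); print(st["tool_pos"],st["clock"]); print(np.round(Ro.from_quat(st['eef_rot']).as_matrix(),3))
```

```text
[ 0.5022  0.0403 -0.1023  0.0125  0.0903] [-1.2  0.2 -0.8 -0.1 -1.3  0.  -0.9  0.6  0.1 -1.9  0.8 -1.8  0.1 -2.5
 -0.1 -2.2 -0.4]
[[ 0.4352  0.1226  0.0077]
 [ 0.5687 -0.0414  0.0603]]
[0.51710931 0.03516559 0.067     ] [[0.5161 0.0389 0.067 ]]
[0.57475035 0.29011092 0.3546358 ] 13.25
[[ 1.    -0.001  0.014]
 [-0.014 -0.     1.   ]
 [-0.001 -1.    -0.   ]]
```

Both views show the short foot resting on the wedge, at scene (405,348). The fitted tilt dropped from 0.11 to about 0.01, and the balance is still in place within my error of about 3 mm. Next is the press on the far-right corner.

```bash
python3 -m inch '0 0 -40 0; 0 0 -80 0; 0 0 -120 0; 0 0 -160 0; 0 0 -200 0; 0 0 -240 0; 0 0 -280 0; 0 0 -315 2; -3 0 -332 5; -3 0 -332 5' -1 20; python3 -m inch '0 45 0 0; 0 90 0 0; 0 135 0 0; 0 175 0 0; 0 210 0 0; 0 230 0 0; 0 240 0 0; 0 240 0 0'; python3 -c "
from h import *
s=r.snapshot('scene'); cv2.imwrite('pics/scene5.png',cv2.resize(s['frame'][150:275,235:380,::-1],None,fx=4,fy=4,interpolation=cv2.INTER_CUBIC))
s=r.snapshot('top'); cv2.imwrite('pics/top5.png',cv2.resize(s['frame'][185:275,180:310,::-1],None,fx=6,fy=6,interpolation=cv2.INTER_CUBIC))"
```

```text
clock: 14.25
tool_pos: [0.5672, -0.0447, 0.3545]
eef_rot: [0.707, -0.038, 0.038, -0.705]
contact_force: [-0.6, -0.9, -0.9]
opening: 0.004
clock: 15.05
tool_pos: [0.5676, -0.0401, 0.1139]
eef_rot: [-0.706, 0.036, -0.035, 0.707]
contact_force: [-0.1, -0.5, 0.3]
opening: 0.009
```

View pics/scene5.png

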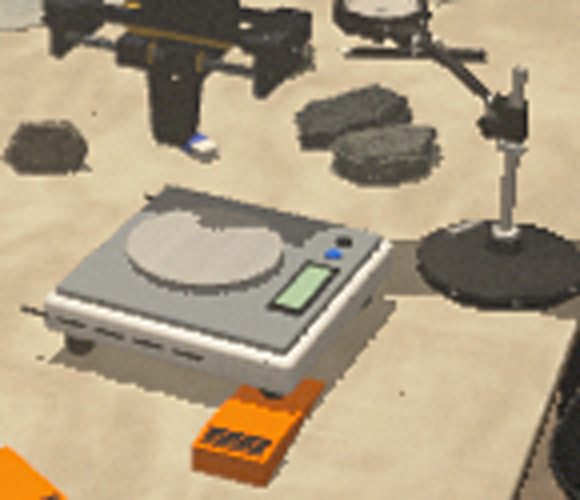

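View pics/top5.png

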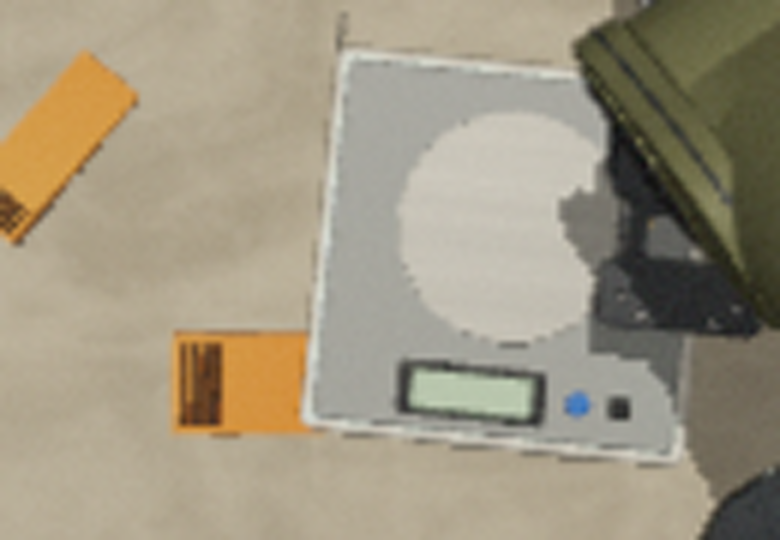

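```bash
python3 -m inch '0 15 0 0; 0 28 0 0; 0 36 0 0; 0 40 0 0; 0 40 0 0'; python3 -m inch '0 2 0 0; 0 4 0 0; 0 6 0 0; 0 7 0 0; 0 8 0 0'
```

```text
clock: 15.65
tool_pos: [0.5679, -0.0425, 0.0742]
eef_rot: [0.706, -0.037, 0.036, -0.706]
contact_force: [-0.4, -0.1, -0.0]
opening: 0.003
clock: 16.15
tool_pos: [0.5681, -0.0426, 0.067]
eef_rot: [0.706, -0.036, 0.037, -0.706]
contact_force: [-2.6, -0.4, 12.6]
opening: 0.009
```

```bash
python3 -m inch '0 1 0 0; 0 2 0 0; 0 3 0 0; 0 3 0 0; 0 3 0 0'
```

```text
clock: 16.65
tool_pos: [0.5683, -0.0427, 0.0667]
eef_rot: [0.707, -0.036, 0.037, -0.706]
contact_force: [-7.0, -0.3, 27.8]
opening: 0.002
```

The corner takes 28 N and gives only 0.3 mm, so it is firm. Releasing straight up.

```bash
python3 -m inch '0 -1 0 0; 0 -2 0 0; 0 -4 0 0; 0 -8 0 0; 0 -20 0 0; 0 -50 0 0; 0 -100 0 0; 0 -150 0 0; 0 -200 0 0; 0 -250 0 0'; python3 -m inch '0 -40 0 0; 0 -50 -40 0; 0 -50 -80 0; 0 -50 -120 0; 0 -50 -160 0; 0 -50 -180 0; 0 -50 -180 0'; python3 -c "
from h import *
s=r.snapshot('scene'); save(s,'scene6f.png'); cv2.imwrite('pics/scene6.png',cv2.resize(s['frame'][190:275,235:340,::-1],None,fx=6,fy=6,interpolation=cv2.INTER_CUBIC))
s=r.snapshot('top'); save(s,'top6f.png'); cv2.imwrite('pics/top6.png',cv2.resize(s['frame'][185:275,180:310,::-1],None,fx=6,fy=6,interpolation=cv2.INTER_CUBIC)); print(r.get_state()['tool_pos'],r.get_state()['contact_force'])"
```

```text
clock: 17.65
tool_pos: [0.5675, -0.0424, 0.3163]
eef_rot: [-0.706, 0.036, -0.036, 0.706]
contact_force: [1.4, -0.0, 0.5]
opening: 0.005
clock: 18.35
tool_pos: [0.5482, -0.2259, 0.3634]
eef_rot: [0.707, -0.039, 0.039, -0.705]
contact_force: [0.4, 0.3, 0.2]
opening: 0.003
[ 0.54942488 -0.22062322  0.36385275] [-0.64863534  0.71518614  0.45061996]
```

View pics/scene6.png

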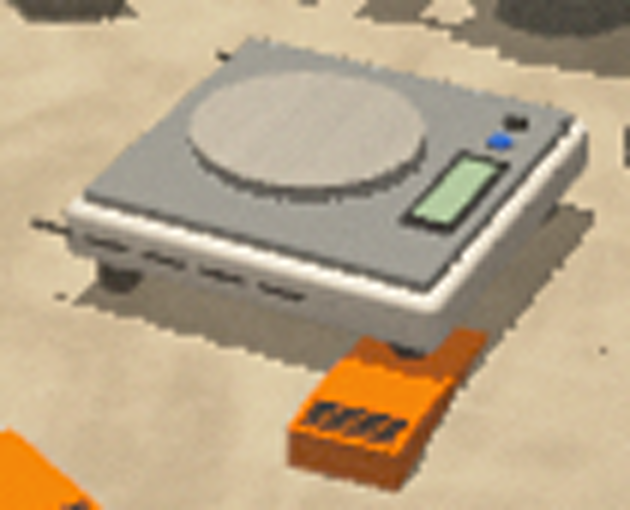

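View pics/top6.png

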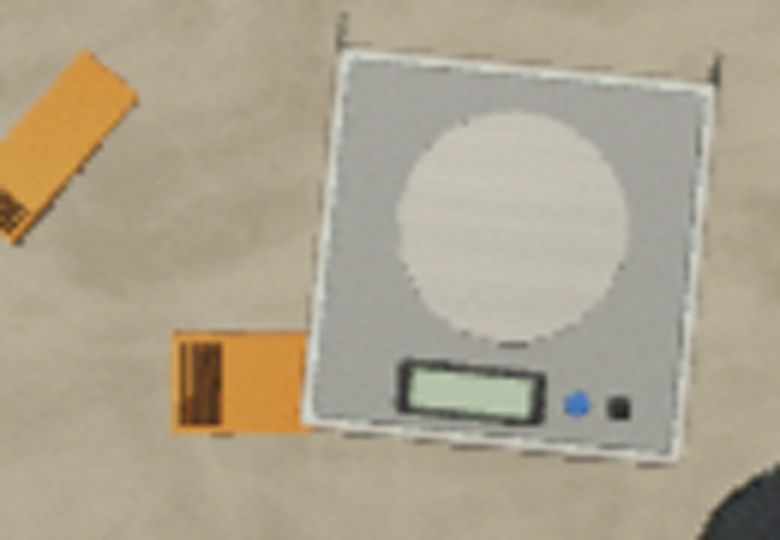

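Both views match those from before the press: the wedge is under the foot (scene (405,348)) and neither the balance nor the decoy wedge has moved. Handing in.

```bash
python3 -m inch '0 0 0 0; 0 0 0 0; 0 0 0 0'; python3 -c "
from plant import r
print(r.finish_job())"
```

```text
clock: 18.75
tool_pos: [0.5498, -0.2202, 0.3637]
eef_rot: [-0.706, 0.036, -0.036, 0.706]
contact_force: [-0.6, -0.4, 0.0]
opening: 0.008
the job is handed in; nothing more can be done
None
```

I pushed the larger wedge, thin edge first, under the short foot until the balance stood firm, then pressed the far-right corner once and handed the job in at about 19 s.

- **Wedge:** It lifted the foot at about 2–4 N. I stopped at about 8 N, when the wedge had almost stopped moving and its edge was roughly 41–43 mm past the foot's centre.
- **Press:** Contact came at the height of a level balance, about 59–60 mm. Going from 13 N to 28 N moved the fingertips only about 0.3 mm. There was a sideways force of about 7 N at the peak of the press.
- **Last pictures:** Those taken before and after the press match, and the smaller wedge is where it was. I did not measure the other bystanders again after the job.
- **Least certain:**
  - My image fit put the tilt at 0.11 rad before (stated value 0.085) and about 0.01 rad after, so it is a little off in absolute terms.
  - The balance's position agrees with the start only to about 3 mm, which is the limit of my measurement.

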